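# Vent the beer-line manifold and get the right socket on its nut

### The arm

A 7-joint arm with a two-finger parallel gripper is mounted at the origin on a cart in front of the work surface, level with it; the furniture and walls round the work are solid. World frame = base frame: x ahead of the robot, y to its left, z up, the work surface at z = 0. Lengths are in m, angles in rad, forces in N, time in s.
With the tool pointing down it reaches from about 0.4 to 0.85 m from the base axis. Payload 10.4 kg.
Tool frame: the origin (TCP) lies at the very end of the fingers, on their centre line; the grasp point (between the pads) lies 19 mm behind it (manip.grip_depth is the distance from the TCP to the grasp point, in m); z points along the fingers, y is the direction in which the jaws open and shut (so a half turn about z gives the same grasp; the last joint's range is limited). The gripper opens to 85 mm and grips with 20 to 120 N. Pads are 22 mm wide; open, the fingers measure 114 mm over their backs; the gripper's body (76 mm by 85 mm) begins 54 mm behind the grasp point. The pads swing forward as they close: fully open they stand 13 mm farther back than shut.
Start: joints at [-1.311, 0.332, -0.065, 1.46, 0.022, 1.35, -0.088], TCP at [0.174, 0.6, 0.231] pointing down, gripper open.
Joint ranges: [-2.6, 2.6], [-0.5, 2.12], [-1.47, 1.34], [0.16, 2.42], [-1.27, 4.41], [0.06, 2.06], [-2.6, 2.6]. Speed limits (rad/s): [2.22, 2.22, 2.79, 2.79, 3.14, 3.14, 3.14].

### API

Orientations are given as a unit quaternion [x, y, z, w].
In Python, from workcell import manip gives the robot as it stands.
- The arm moves only by the tool step_arm, never from a script. Its argument "motion" is a list of rows, each a list of 6 numbers: the shift along the tool's x, y, z in mm, then the turn, a rotation vector about the tool's x, y, z in degrees. A call has 1 to 20 rows; each row shifts and turns the pose as measured when the row begins, along the tool's axes as they then stand; what a row does not reach is not made up. A row lasts 1/8 s, in which the tool goes at most 62.5 mm and 10.7 degrees, less where a joint would pass 70% of its speed; a pose out of reach is approached as far as the arm can. A call with a gripper value outside its range is refused whole. "jaw" is the finger opening in mm, from 0 to 85.4, set as the call begins (left out, the last holds). The fingers move at their own pace and stop on an object; "force" is the grip in N (left out, the last holds). Time passes only in rows, so rows that do not move let the fingers close. It gives the time, the measured TCP pose, the force and the opening at its end, in the units of the state.
- manip.get_obs(): the state, without advancing time (a new reading comes with each control period).
- manip.camera(name): name is "scene" or "top"; returns the picture (400x640x3 uint8, blue, green, red); there is no depth.
- manip.camera_info(name): a dict with "camera_matrix" (3x3 intrinsics, pixels), "R" (3x3) and "t" (3): a world point X has camera coordinates R X + t. Camera axes: x right, y down, z forward; pixel columns grow to the right and rows downward; lengths in m; the calibration is good to about 2 mm. A picture is of the moment at which its call begins. camera_info takes no time and is no camera call.
- manip.hand_in(): hands the job in, once; it reports no verdict.
The state is a dict: "clock": time; "joint_pos": joint angles; "joint_velocities": joint speeds; "tau": joint torques, N m; "position": TCP position; "ee_rot": TCP orientation; "ft_force": force on the tool from outside, world axes, zero at the start; "torque": the same for the moment, N m; "grip_width": opening from 0.0 (shut) to 1.0 (fully open).
Only numpy, scipy, OpenCV 4.12 (cv2) and the standard library are available. Lean on these libraries where they do the work, as an engineer would, in place of code of your own. Each camera call takes 0.05 s, during which the arm holds its last target.

### The job

Vent the beer-line manifold by pressing its spring plunger right down to the stop for a moment. Then find, by trying, which of the three steel sockets fits the manifold's hex nut; stand any that does not fit back upright on the bar top, and finish with the fitting socket pushed fully down over the nut onto the flange, still gripped in the hand - do not let go of it. Leave the keg bung, opener, jigger and tumbler where they are.

Things in the scene. Friction and masses are not known exactly. Their poses are not given: they have to be found in the camera images.
- manifold: fixed aluminium beer-line manifold block, 70 x 190 mm in plan, top face 36 mm above the bar; two short hose tails stick out of its -x side. Origin: centre of its underside on the bar; its y runs along the long side. On top, at +45 mm along y, a round flange 48 mm wide with the hex nut; at -50 mm along y the vent plunger
- nut_seat (a point): centre of the flange's top at the foot of the hex nut, 40 mm above the bar. Fixed nut, 24 mm across flats, top 16 mm above this point, upper 3.5 mm chamfered, with a 14 mm wide stud end 2.5 mm high on it. z up, x square to a pair of the nut's flats. A socket is fully down when its underside rests on the flange; one too narrow stops 12 to 16 mm higher
- plunger_top (a point): top centre of the plunger's round steel head, 34 mm wide; 80 mm above the bar when released, moves with the head
- plunger (a joint): how far the plunger is pressed down, 0 released to 0.010 m at its stop; the spring needs about 2 N to start and 6 N at the stop, and pushes it back up when released
- socket_a: one of three look-alike steel sockets: hex sleeve 38 mm across flats up to 34 mm, taper, solid hex grip head 28 mm across flats from 40 to 76 mm (0.15-0.3 kg). Stands mouth down; origin: centre of the mouth (underside), z up, x square to a pair of flats (inside and out). Hex opening below 24 mm deep; the three openings are 19, 22 and 26 mm across flats, which has which is not told: try
- socket_b: one of three look-alike steel sockets: hex sleeve 38 mm across flats up to 34 mm, taper, solid hex grip head 28 mm across flats from 40 to 76 mm (0.15-0.3 kg). Stands mouth down; origin: centre of the mouth (underside), z up, x square to a pair of flats (inside and out). Hex opening below 24 mm deep; the three openings are 19, 22 and 26 mm across flats, which has which is not told: try
- socket_c: one of three look-alike steel sockets: hex sleeve 38 mm across flats up to 34 mm, taper, solid hex grip head 28 mm across flats from 40 to 76 mm (0.15-0.3 kg). Stands mouth down; origin: centre of the mouth (underside), z up, x square to a pair of flats (inside and out). Hex opening below 24 mm deep; the three openings are 19, 22 and 26 mm across flats, which has which is not told: try
- keg_bung: tapered wooden keg bung standing upright, 41 mm wide, 38 mm high; bystander; origin centre of underside
- opener: flat bottle opener with a red grip lying on the bar, 108 x 73 x 12 mm; bystander; origin centre of underside
- jigger: metal double jigger, 43 mm wide, 76 mm high; bystander; origin centre of underside
- tumbler: clear glass tumbler, 64 mm wide, 84 mm high; bystander; origin centre of underside
- coffee_mill: fixed coffee mill at the back of the bar between sockets and manifold: about 190 x 160 mm, 226 mm high with its crank; keep the hand and wrist clear of it on the way across; origin centre of underside
There are look-alikes about, which are no part of the job. What is shaped like the socket_b but turquoise is not meant. What is shaped like the socket_c but blue is not meant.

How it is judged:
On the way, in this order (a step that is already met when the one before it is completed fails the run):
1. the plunger is pressed to its stop (value of joint plunger above 0.009 m), for 0.2 s.
2. the socket that fits is fully down over the nut (((z of socket_a in the frame of nut_seat between -0.003 and 0.004 m and horizontal distance between socket_a and nut_seat below 0.004 m and angle between the z axis of socket_a and the z axis of nut_seat, either way round below 0.08 rad) or (z of socket_b in the frame of nut_seat between -0.003 and 0.004 m and horizontal distance between socket_b and nut_seat below 0.004 m and angle between the z axis of socket_b and the z axis of nut_seat, either way round below 0.08 rad) or (z of socket_c in the frame of nut_seat between -0.003 and 0.004 m and horizontal distance between socket_c and nut_seat below 0.004 m and angle between the z axis of socket_c and the z axis of nut_seat, either way round below 0.08 rad))), for 0.2 s.
At the end, for the whole second after the job is handed in: The fitting socket is over the nut with its underside within 4 mm of the flange, within 4 mm of the nut's centre and upright within 0.08 rad, gripped by the fingers (over 1 N); the two other sockets stand upright on the bar top, at rest (underside within 5 mm of the bar, tilt under 0.08 rad) ((((z of socket_a in the frame of nut_seat between -0.003 and 0.004 m and horizontal distance between socket_a and nut_seat below 0.004 m and angle between the z axis of socket_a and the z axis of nut_seat, either way round below 0.08 rad) and contact force between the fingers and socket_a above 1 N and height (world z) of socket_b between -0.004 and 0.005 m and angle between each of socket_b, socket_c's own z axis and vertical below 0.08 rad and linear speed of each of socket_b, socket_c below 0.02 m/s and height (world z) of socket_c between -0.004 and 0.005 m) or ((z of socket_b in the frame of nut_seat between -0.003 and 0.004 m and horizontal distance between socket_b and nut_seat below 0.004 m and angle between the z axis of socket_b and the z axis of nut_seat, either way round below 0.08 rad) and contact force between the fingers and socket_b above 1 N and height (world z) of socket_a between -0.004 and 0.005 m and angle between each of socket_a, socket_c's own z axis and vertical below 0.08 rad and linear speed of each of socket_a, socket_c below 0.02 m/s and height (world z) of socket_c between -0.004 and 0.005 m) or ((z of socket_c in the frame of nut_seat between -0.003 and 0.004 m and horizontal distance between socket_c and nut_seat below 0.004 m and angle between the z axis of socket_c and the z axis of nut_seat, either way round below 0.08 rad) and contact force between the fingers and socket_c above 1 N and height (world z) of socket_a between -0.004 and 0.005 m and angle between each of socket_a, socket_b's own z axis and vertical below 0.08 rad and linear speed of each of socket_a, socket_b below 0.02 m/s and height (world z) of socket_b between -0.004 and 0.005 m))); the arm keeps its last pose, push and grip.
It fails at once if the keg bung is pushed more than 30 mm away (distance of keg_bung from where it was at the start of the episode above 0.03 m).
It fails at once if the opener is pushed more than 30 mm away (distance of opener from where it was at the start of the episode above 0.03 m).
It fails at once if the jigger is pushed more than 30 mm away (distance of jigger from where it was at the start of the episode above 0.03 m).
It fails at once if the tumbler is pushed more than 30 mm away (distance of tumbler from where it was at the start of the episode above 0.03 m).
It also fails if it takes over 72 s, if anything falls off the work surface, if the arm or the gripper's body presses on something with over 40 N, if the wrist force passes 120 N, or if a joint passes its speed limit or range.

## Working session

There is one attempt and no reset: what is moved stays moved. The work goes in short steps, Python scripts to look and compute and a tool call to move; the robot and the scene stay as the last step left them, time stands still between calls to the robot, and variables do not carry over. Pictures are saved under pics/ and viewed, and the job is handed in when it is done.

Besides the shell and the picture viewer there is one more tool, called after ">>>" as name([rows], argument=value, ...), one row to a line, values as JSON. step_arm: Moves the arm, as the interface text tells. Its arguments: {"type":"object","properties":{"motion":{"type":"array"},"jaw":{"type":"number"},"force":{"type":"number"}},"required":["motion"]}

```bash
mkdir -p pics; ls
python3 - <<'E'
from workcell import manip
import cv2,numpy as np
print(manip.get_obs())
for n in("scene","top"):
    cv2.imwrite(f"pics/{n}0.png",manip.camera(n)); print(n,manip.camera_info(n))
E
```

```text
pics
{'clock': 0.0, 'joint_pos': array([-1.31059337,  0.33285336, -0.06475731,  1.46092807,  0.02159673,
        1.34989417, -0.08845528]), 'joint_velocities': array([ 0.00205229, -0.0024481 ,  0.00055351, -0.00258865, -0.00135134,
        0.00029604, -0.00051292]), 'tau': array([ 2.38520588e-04, -6.25443077e+01,  4.97620110e-02, -3.91622257e+01,
        1.64012419e-02,  9.57601180e-03,  2.33903376e-05]), 'position': array([0.17427304, 0.59982751, 0.23053396]), 'ee_rot': array([ 1.40871858e-01,  9.90027595e-01, -6.89399904e-04, -7.67442791e-05]), 'ft_force': array([ 0.24207487, -0.12229031, -0.4533972 ]), 'torque': array([-0.00448861,  0.01222625,  0.01773734]), 'grip_width': 1.0029064318816896}
scene {'camera_matrix': array([[454.10122075,   0.        , 323.24369844],
       [  0.        , 454.10122075, 199.52426563],
       [  0.        ,   0.        ,   1.        ]]), 'R': array([[ 0.53103032, -0.84711032, -0.02027079],
       [-0.57812605, -0.34471435, -0.73955547],
       [ 0.61949744,  0.40444545, -0.67279031]]), 't': array([-0.23044418,  0.4103635 ,  0.74028287])}
top {'camera_matrix': array([[445.62137813,   0.        , 322.50722527],
       [  0.        , 445.62137813, 205.91764652],
       [  0.        ,   0.        ,   1.        ]]), 'R': array([[ 0.07203567, -0.99739754, -0.00300095],
       [-0.97497385, -0.06978104, -0.21108433],
       [ 0.21032558,  0.01813145, -0.97746325]]), 't': array([0.05279053, 0.5680629 , 0.98538882])}
```

View pics/scene0.png

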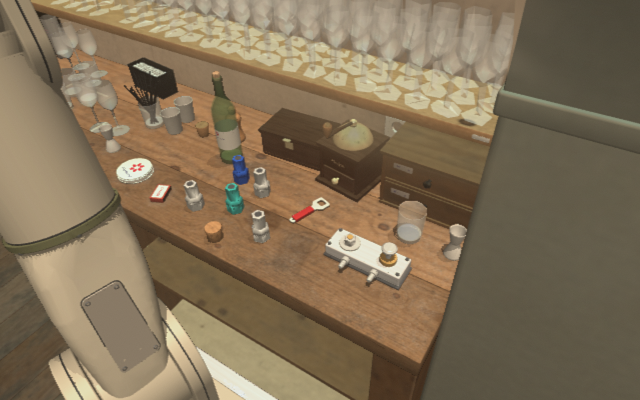

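View pics/top0.png

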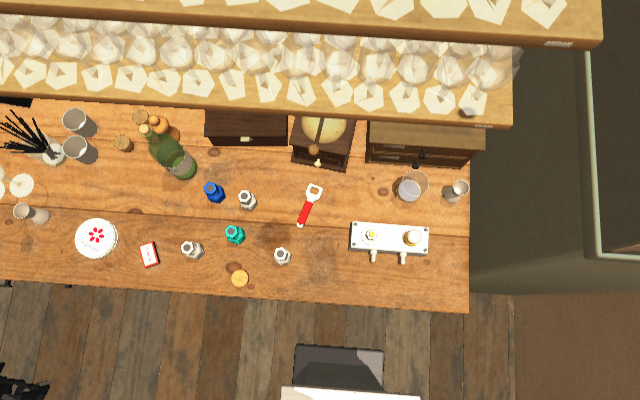

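Run:
```python
import cv2
t=cv2.imread("pics/top0.png"); s=cv2.imread("pics/scene0.png")
cv2.imwrite("pics/t_sock.png",cv2.resize(t[170:290,170:310],None,fx=5,fy=5,interpolation=cv2.INTER_CUBIC))
cv2.imwrite("pics/t_man.png",cv2.resize(t[170:270,340:480],None,fx=5,fy=5,interpolation=cv2.INTER_CUBIC))
cv2.imwrite("pics/s_sock.png",cv2.resize(s[150:250,170:290],None,fx=6,fy=6,interpolation=cv2.INTER_CUBIC))
cv2.imwrite("pics/s_man.png",cv2.resize(s[190:290,310:430],None,fx=6,fy=6,interpolation=cv2.INTER_CUBIC))
```

```text
(no output)
```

View pics/t_sock.png

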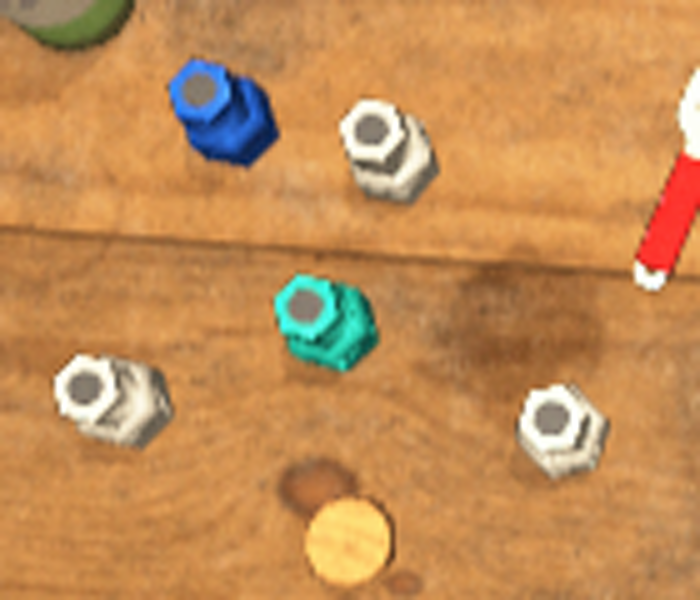

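View pics/t_man.png

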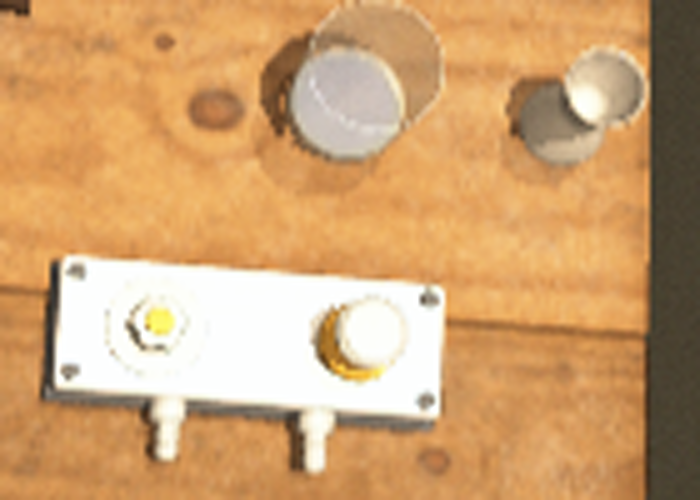

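View pics/s_sock.png

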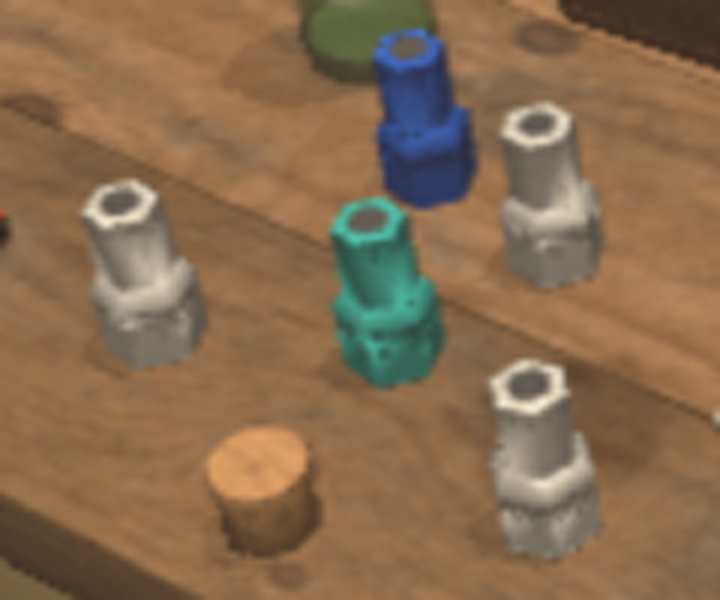

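View pics/s_man.png

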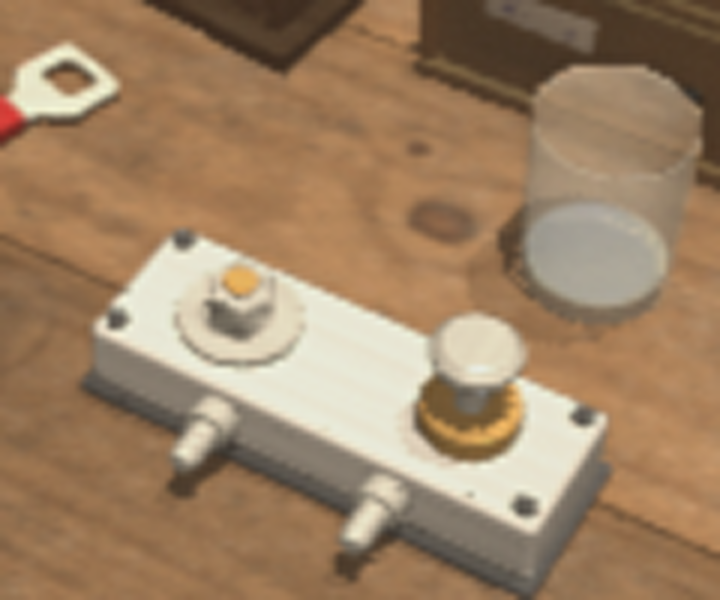

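```bash
cat > h.py <<'E'
import numpy as np, cv2
from workcell import manip
C={n:manip.camera_info(n) for n in("scene","top")}
def plane(n,uv,z):
    c=C[n];R=np.array(c["R"]);t=np.array(c["t"]);d=R.T@np.linalg.inv(c["camera_matrix"])@[uv[0],uv[1],1]
    o=-R.T@t; return o+d*(z-o[2])/d[2]
def tri(us,ut):
    P=[C[n]["camera_matrix"]@np.c_[C[n]["R"],C[n]["t"]] for n in("scene","top")]
    X=cv2.triangulatePoints(P[0],P[1],np.array(us,float).reshape(2,1),np.array(ut,float).reshape(2,1)); return (X[:3]/X[3]).ravel()
def crop(p,f,o): return ((p[0]+.5)/f-.5+o[0],(p[1]+.5)/f-.5+o[1])
def proj(n,X):
    c=C[n]; p=c["camera_matrix"]@(np.array(c["R"])@X+c["t"]); return p[:2]/p[2]
E
python3 - <<'E'
from h import *
np.set_printoptions(precision=4,suppress=True)
L=[("L",(87,389),(123,203),.076,0),("B",(373,130),(538,122),.076,0),("F",(552,419),(529,383),.076,0),
("stud",(160,320),(241,282),.0585,1),("plg",(371,332),(478,348),.08,1),
("s1",(76,272),(184,239),.036,1),("s2",(430,298),(585,414),.036,1),("s3",(426,401),(524,505),.036,1),("s4",(69,371),(117,317),.036,1)]
for n,a,b,z,m in L:
    ut=crop(a,5,[(170,170),(340,170)][m]); us=crop(b,6,[(170,150),(310,190)][m])
    print(n,plane("top",ut,z),plane("scene",us,z),tri(us,ut))
for n,a,z in [("bung",(348,540),.038)]: print(n,plane("top",crop(a,5,(170,170)),z))
for n,a,z in [("tumb base",(347,103),.005),("jig top",(605,87),.076)]: print(n,plane("top",crop(a,5,(340,170)),z))
# lookalikes
print("turq",plane("top",crop((305,306),5,(170,170)),.076),"blue",plane("top",crop((202,92),5,(170,170)),.076))
print("mill",plane("top",(292,165),0),plane("top",(347,170),0),plane("top",(322,130),.2))
E
```

```text
L [0.4415 0.3928 0.076 ] [0.446  0.3952 0.076 ] [0.4417 0.3907 0.081 ]
B [0.571  0.2765 0.076 ] [0.5762 0.2803 0.076 ] [0.5699 0.2749 0.0825]
F [0.4431 0.1811 0.076 ] [0.4478 0.1841 0.076 ] [0.4429 0.18   0.0819]
stud [ 0.5059 -0.0249  0.0585] [ 0.5076 -0.0245  0.0585] [ 0.5058 -0.0251  0.0604]
plg [ 0.5038 -0.1186  0.08  ] [ 0.5052 -0.1204  0.08  ] [ 0.5046 -0.1195  0.0797]
s1 [0.5297 0.0139 0.036 ] [0.5345 0.0156 0.036 ] [0.5293 0.0135 0.0415]
s2 [ 0.5292 -0.1545  0.036 ] [ 0.5335 -0.1531  0.036 ] [ 0.5287 -0.154   0.0411]
s3 [ 0.48   -0.1538  0.036 ] [ 0.4845 -0.152   0.036 ] [ 0.4796 -0.1531  0.0417]
s4 [0.4821 0.0145 0.036 ] [0.4866 0.0166 0.036 ] [0.4818 0.0143 0.0415]
bung [0.3842 0.2744 0.038 ]
tumb base [ 0.6302 -0.1178  0.005 ]
jig top [ 0.6275 -0.2248  0.076 ]
turq [0.4865 0.2985 0.076 ] blue [0.5835 0.3582 0.076 ]
mill [0.6763 0.1794 0.    ] [0.673  0.0394 0.    ] [0.6959 0.1037 0.2   ]
```

Run:
```python
import cv2,numpy as np
t=cv2.imread("pics/top0.png"); s=cv2.imread("pics/scene0.png")
a=cv2.resize(t[222:248,357:385],None,fx=20,fy=20,interpolation=cv2.INTER_CUBIC)
b=cv2.resize(s[228:254,335:363],None,fx=20,fy=20,interpolation=cv2.INTER_CUBIC)
g=lambda im:(255*(im/255.)**1.8).astype('u1')
cv2.imwrite("pics/nutT.png",g(a));cv2.imwrite("pics/nutS.png",b)
```

```text
(no output)
```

View pics/nutT.png

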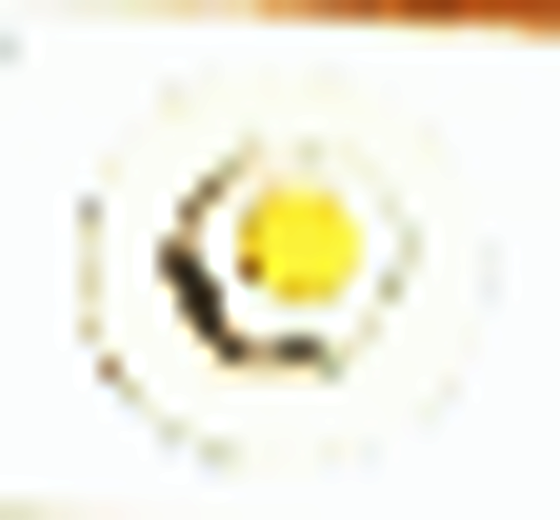

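View pics/nutS.png

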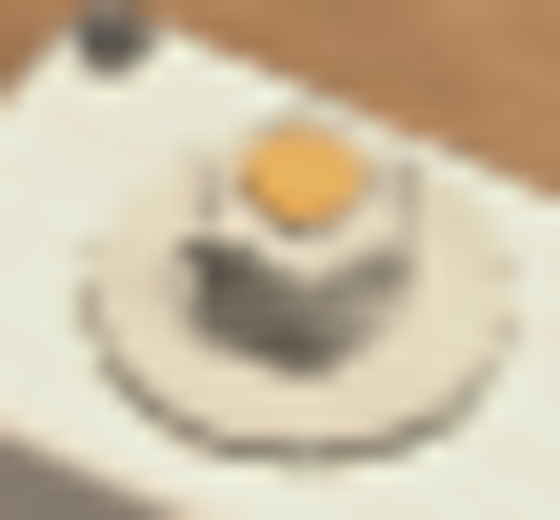

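Run:
```python
from h import *
t=cv2.imread("pics/top0.png"); s=cv2.imread("pics/scene0.png")
rows=[]
for yaw in (-10,-5,0,5,10,30):
    r=[]
    for n,im,o,c in(("top",t,(357,222),(.5055,-.0249)),("scene",s,(335,228),(.508,-.0245))):
        f=14
        a=cv2.resize(im[o[1]:o[1]+26,o[0]:o[0]+28],None,fx=f,fy=f,interpolation=cv2.INTER_CUBIC)
        if n=="top": a=(255*(a/255.)**1.8).astype('u1')
        for z,col in((.040,(0,0,255)),(.0525,(255,0,0))):
            an=np.radians(yaw+30+60*np.arange(6)); 
            P=[(proj(n,np.array([c[0]+.012/np.cos(np.pi/6)*np.cos(q),c[1]+.012/np.cos(np.pi/6)*np.sin(q),z]))-o+.5)*f for q in an]
            cv2.polylines(a,[np.int32(P)],True,col,1)
        cv2.putText(a,str(yaw),(5,20),0,.6,(0,0,0),2); r.append(a)
    rows.append(np.vstack(r))
x=np.vstack([np.hstack(rows[:3]),np.hstack(rows[3:])])
cv2.imwrite("pics/ov.png",cv2.resize(x,None,fx=.5,fy=.5) if 0 else x[:728]); cv2.imwrite("pics/ov1.png",cv2.resize(x[:728],(784,486)));cv2.imwrite("pics/ov2.png",cv2.resize(x[728:],(784,486)))
```

```text
(no output)
```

View pics/ov1.png

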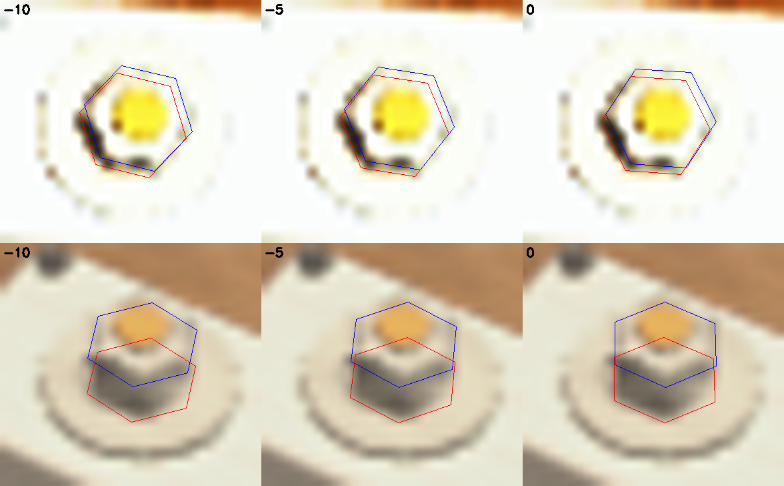

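View pics/ov2.png

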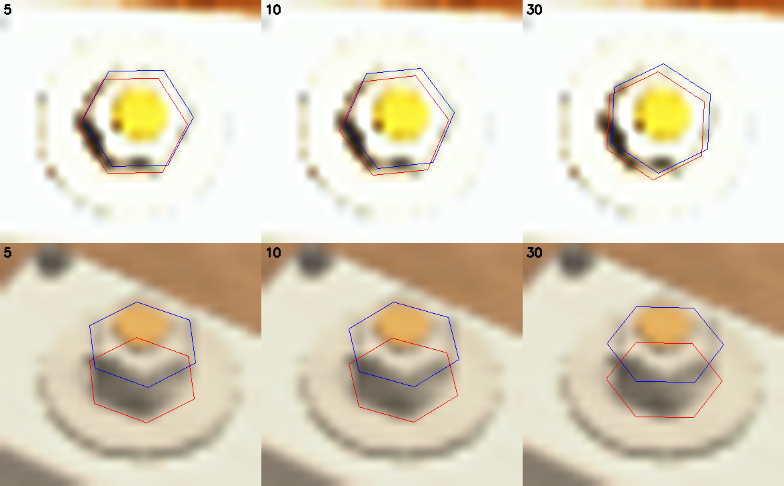

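```bash
python3 - <<'E'
from h import *
t=cv2.imread("pics/top0.png"); s=cv2.imread("pics/scene0.png")
P0={"L":((.4415,.3928),(.446,.3952)),"B":((.571,.2765),(.5762,.2803)),"F":((.4431,.1811),(.4478,.1841))}
for k,(ct,cs) in P0.items():
  cols=[]
  for yaw in (0,10,20,30,40,50):
    r=[]
    for n,im,c in(("top",t,ct),("scene",s,cs)):
        p=proj(n,np.array([*c,.06])); o=np.int32(p)-12; f=10
        a=cv2.resize(im[o[1]:o[1]+26,o[0]:o[0]+26],None,fx=f,fy=f,interpolation=cv2.INTER_CUBIC)
        an=np.radians(yaw+30+60*np.arange(6))
        for z,col,w in((.076,(0,0,255),.014),(0.0,(255,0,0),.019)):
            Q=[(proj(n,np.array([c[0]+w/np.cos(np.pi/6)*np.cos(q),c[1]+w/np.cos(np.pi/6)*np.sin(q),z]))-o+.5)*f for q in an]
            cv2.polylines(a,[np.int32(Q)],True,col,1)
        cv2.putText(a,k+str(yaw),(5,20),0,.6,(0,0,0),2); r.append(a)
    cols.append(np.vstack(r))
  x=np.vstack([np.hstack(cols[:3]),np.hstack(cols[3:])])
  cv2.imwrite(f"pics/y{k}.png",cv2.resize(np.hstack(cols),(800,int(520*800/1560))))
E
python3 -c "
import cv2,numpy as np
cv2.imwrite('pics/yall.png',np.vstack([cv2.imread(f'pics/y{k}.png') for k in 'LBF'])[:800])"
```

```text
(no output)
```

View pics/yL.png

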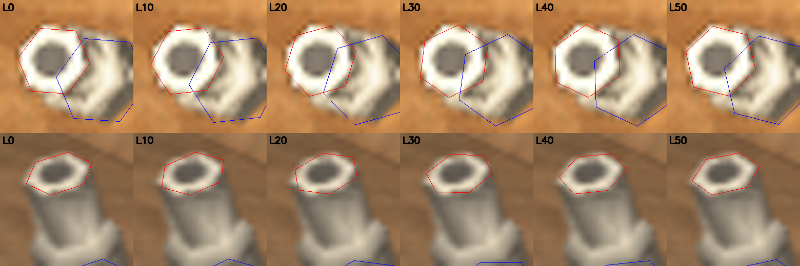

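View pics/yB.png

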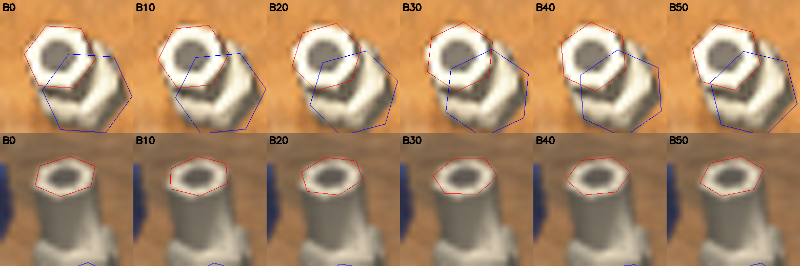

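View pics/yF.png

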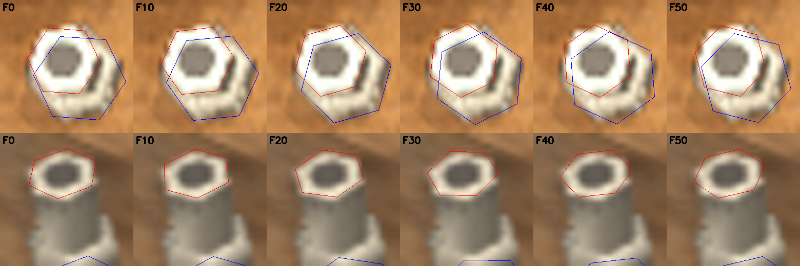

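Run:
```python
from h import *
from scipy.optimize import minimize
ims={n:cv2.imread(f"pics/{n}0.png").min(axis=2).astype('f4') for n in("top","scene")}
P0={"L":((.4415,.3928),(.446,.3952)),"B":((.571,.2765),(.5762,.2803)),"F":((.4431,.1811),(.4478,.1841)),"turq":((.4865,.2985),(.491,.301))}
def hexpts(c,yaw,w,n,z=.076,f=16):
    an=np.radians(yaw+30+60*np.arange(6));r=w/np.cos(np.pi/6)
    return np.array([proj(n,np.array([c[0]+r*np.cos(q),c[1]+r*np.sin(q),z])) for q in an])
f=12
for k,cs in P0.items():
  for n,c0 in zip(("top","scene"),cs):
    im=ims[n] 
    if k=="turq": im=cv2.imread(f"pics/{n}0.png")[:,:,1].astype('f4')
    o=np.int32(proj(n,np.array([*c0,.076])))-14
    a=cv2.resize(im[o[1]:o[1]+28,o[0]:o[0]+28],None,fx=f,fy=f,interpolation=cv2.INTER_CUBIC)
    def sc(c,yaw):
        def m(w):
            M=np.zeros(a.shape,'u1');cv2.fillPoly(M,[np.int32((hexpts(c,yaw,w,n)-o+.5)*f)],1);return M.astype(bool)
        m0=m(.009);m1=m(.0137);m2=m(.0165)
        return a[m1&~m0].mean()-a[m2&~m1].mean()
    res=[]
    for yaw in range(0,60,4):
        best=max((sc((c0[0]+dx,c0[1]+dy),yaw),dx,dy) for dx in np.arange(-.003,.0031,.001) for dy in np.arange(-.003,.0031,.001))
        res.append((round(float(best[0]),1),yaw,round(best[1]*1e3),round(best[2]*1e3)))
    res.sort(reverse=True);print(k,n,res[:4],res[-1])
```

```text
L top [(120.5, 52, 1, 1), (119.2, 56, 1, 1), (119.0, 48, 1, 1), (116.6, 0, 1, 1)] (103.2, 20, 1, 1)
L scene [(66.9, 52, -1, 1), (66.3, 48, -1, 1), (66.3, 44, -1, 1), (66.1, 56, -1, 1)] (59.7, 16, -1, 1)
B top [(124.0, 52, 0, 1), (123.8, 56, 0, 1), (122.3, 0, 0, 1), (121.4, 48, 0, 1)] (105.4, 24, 0, 1)
B scene [(61.1, 52, -2, -1), (60.9, 56, -2, -1), (60.5, 48, -2, -1), (60.4, 0, -2, -1)] (57.2, 20, -2, -1)
F top [(109.8, 16, 1, 0), (109.7, 20, 1, 0), (107.1, 24, 1, 0), (107.1, 12, 1, 0)] (92.0, 48, 1, 1)
F scene [(74.0, 16, -1, -1), (74.0, 12, -1, -1), (72.9, 20, -2, -1), (72.0, 8, -1, -1)] (64.6, 44, -1, -1)
turq top [(95.2, 48, 0, 0), (95.0, 52, 0, 0), (93.1, 44, 0, 0), (92.7, 56, 0, 0)] (78.2, 16, 0, 0)
turq scene [(52.6, 48, -1, 0), (52.5, 52, -2, -1), (52.5, 44, -1, 0), (51.9, 56, -1, 0)] (47.7, 16, -1, 0)
```

```bash
cat > g.py <<'E'
import sys
from h import *
from scipy.spatial.transform import Rotation as Ro
np.set_printoptions(precision=2,suppress=True)
def go(x,y,z,psi):
    o=manip.get_obs();R=Ro.from_quat(o["ee_rot"])
    a=np.radians(psi); Y=np.array([np.cos(a),np.sin(a),0]);Z=np.array([0,0,-1.]);X=np.cross(Y,Z)
    T=Ro.from_matrix(np.c_[X,Y,Z]); d=np.array([x,y,z])-o["position"]
    yn=R.as_matrix()[:,1]
    print("clk %.2f pos %s psi %.1f"%(o["clock"],np.round(o["position"]*1e3,1),np.degrees(np.arctan2(yn[1],yn[0]))),"F",o["ft_force"],"w",round(o["grip_width"]*85.4,1))
    print("turn(tool,deg)",np.degrees((R.inv()*T).as_rotvec()),"shift now-frame mm",R.inv().apply(d)*1e3,"shift after turn",T.inv().apply(d)*1e3)
if __name__=="__main__": go(*map(float,sys.argv[1:]))
E
python3 g.py .505 -.119 .20 60
```

```text
clk 0.10 pos [174.3 599.8 230.6] psi 73.8 F [ 0.14  0.22 -0.26] w 85.1
turn(tool,deg) [-0.07  0.01 13.8 ] shift now-frame mm [-518.14 -597.97   31.39] shift after turn [-645.8  -457.19   30.59]
```

>>> step_arm([
  [-50,-20,0,0,0,0],
  [-50,-20,0,0,0,0],
  [-50,-20,0,0,0,0],
  [-45,-40,0,0,0,0],
  [-40,-45,0,0,0,0],
  [-35,-50,0,0,0,0],
  [-30,-50,0,0,0,0],
  [-30,-50,0,0,0,0],
  [-30,-50,0,0,0,0],
  [-30,-50,0,0,0,0],
  [-30,-50,0,0,0,0],
  [-30,-50,0,0,0,0],
  [-30,-50,0,0,0,0],
  [-20,-30,0,0,0,0],
  [0,0,0,0,0,0],
], jaw=0, force=40)

```text
clock: 1.98
position: [0.5004, -0.1153, 0.2276]
ee_rot: [0.141, 0.99, -0.003, -0.002]
ft_force: [0.3, 0.2, 0.9]
grip_width: 0.003
```

```bash
python3 g.py .505 -.119 .09 60
```

```text
clk 1.98 pos [ 500.4 -115.3  227.6] psi 73.8 F [0.28 0.15 0.86] w 0.2
turn(tool,deg) [-0.36 -0.13 13.82] shift now-frame mm [ -5.91  -1.47 137.64] shift after turn [ -5.89  -0.91 137.64]
```

>>> step_arm([
  [-6,-1,45,0,0,7],
  [0,0,45,0,0,7],
  [0,0,30,0,0,0],
  [0,0,17,0,0,0],
  [0,0,0,0,0,0],
])

```text
clock: 2.6
position: [0.5054, -0.1136, 0.0867]
ee_rot: [0.262, 0.965, -0.002, -0.002]
ft_force: [-0.0, 0.2, 0.2]
grip_width: -0.002
```

```bash
python3 g.py .505 -.119 .07 60
python3 - <<'E'
from h import *
t=manip.camera("top");s=manip.camera("scene")
a=cv2.resize(t[170:270,340:480],(560,400),interpolation=cv2.INTER_CUBIC);b=cv2.resize(s[160:290,310:430],(370,400),interpolation=cv2.INTER_CUBIC)
cv2.imwrite("pics/p1.png",cv2.resize(np.hstack([a,b]),(800,344)))
E
```

```text
clk 2.60 pos [ 505.4 -113.6   86.7] psi 59.6 F [-0.04  0.17  0.2 ] w -0.1
turn(tool,deg) [-0.25 -0.16 -0.39] shift now-frame mm [-2.44 -4.73 16.76] shift after turn [-2.36 -4.82 16.75]
```

View pics/p1.png

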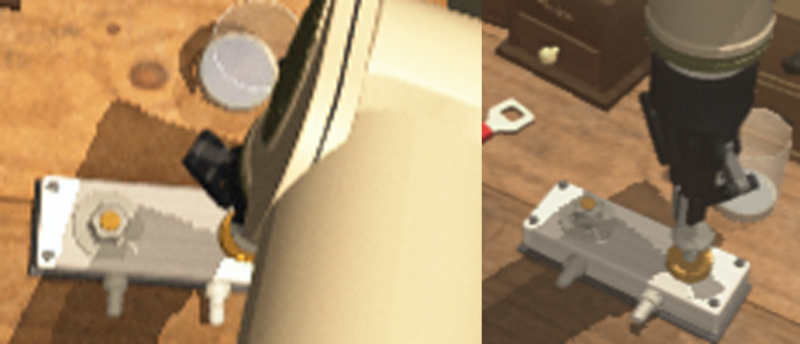

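>>> step_arm([
  [-2,-4,2,0,0,0],
  [0,0,6,0,0,0],
  [0,0,6,0,0,0],
  [0,0,5,0,0,0],
  [0,0,3,0,0,0],
])

```text
clock: 3.32
position: [0.5085, -0.1189, 0.0694]
ee_rot: [0.262, 0.965, 0.0, 0.002]
ft_force: [-16.5, 4.6, 47.1]
grip_width: 0.003
```

```bash
python3 g.py .505 -.119 .069 60
```

```text
clk 3.33 pos [ 508.5 -118.9   69.4] psi 59.6 F [-16.55   4.61  47.09] w 0.3
turn(tool,deg) [ 0.07  0.18 -0.4 ] shift now-frame mm [ 2.94 -1.89  0.41] shift after turn [ 2.95 -1.87  0.42]
```

>>> step_arm([
  [0,0,0.3,0,0,0],
  [0,0,0.3,0,0,0],
  [0,0,0.3,0,0,0],
])

```text
clock: 3.7
position: [0.508, -0.1188, 0.0701]
ee_rot: [0.262, 0.965, 0.001, 0.001]
ft_force: [-4.2, 1.4, 8.5]
grip_width: -0.001
```

```bash
python3 g.py .4452 .182 .20 77
```

```text
clk 3.70 pos [ 508.  -118.8   70.1] psi 59.6 F [-4.17  1.42  8.5 ] w -0.1
turn(tool,deg) [  0.13   0.08 -17.44] shift now-frame mm [ 206.43  227.87 -129.55] shift after turn [ 128.89  278.99 -129.89]
```

>>> step_arm([
  [0,0,-50,0,0,0],
  [0,0,-50,0,0,-8.7],
  [0,0,-30,0,0,-8.7],
  [24,50,0,0,0,0],
  [24,50,0,0,0,0],
  [24,50,0,0,0,0],
  [24,50,0,0,0,0],
  [20,45,0,0,0,0],
  [12,30,0,0,0,0],
  [0,0,0,0,0,0],
], jaw=55)

```text
clock: 4.95
position: [0.4403, 0.1858, 0.2018]
ee_rot: [0.109, 0.994, 0.0, 0.002]
ft_force: [0.3, -0.2, -0.5]
grip_width: 0.644
```

```bash
python3 g.py .4452 .182 .10 77;  python3 - <<'E'
from h import *
t=manip.camera("top");s=manip.camera("scene")
cv2.imwrite("pics/p2.png",np.hstack([t[130:300,180:480],s[130:300,150:450]]))
E
```

```text
clk 4.95 pos [440.3 185.8 201.8] psi 77.5 F [ 0.32 -0.16 -0.49] w 55.0
turn(tool,deg) [0.08 0.21 0.53] shift now-frame mm [ -5.25  -2.75 101.78] shift after turn [ -5.64  -2.56 101.76]
```

View pics/p2.png

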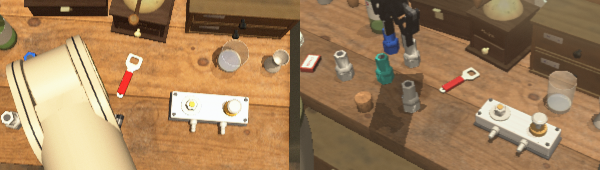

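>>> step_arm([
  [-5,-3,40,0,0,0],
  [0,0,40,0,0,0],
  [0,0,15,0,0,0],
  [0,0,0,0,0,0],
])

```text
clock: 5.55
position: [0.4484, 0.1743, 0.1058]
ee_rot: [0.114, 0.993, 0.001, 0.003]
ft_force: [1.1, 0.2, 1.3]
grip_width: 0.641
```

```bash
python3 g.py .4452 .182 .042 77;  python3 - <<'E'
from h import *
t=manip.camera("top");s=manip.camera("scene")
cv2.imwrite("pics/p3.png",cv2.resize(s[160:260,200:320],(720,600),interpolation=cv2.INTER_CUBIC))
E
```

```text
clk 5.55 pos [448.4 174.3 105.8] psi 76.9 F [1.08 0.15 1.34] w 54.8
turn(tool,deg) [ 0.12  0.38 -0.12] shift now-frame mm [ 5.29  6.6  63.79] shift after turn [ 4.86  6.74 63.81]
```

View pics/p3.png

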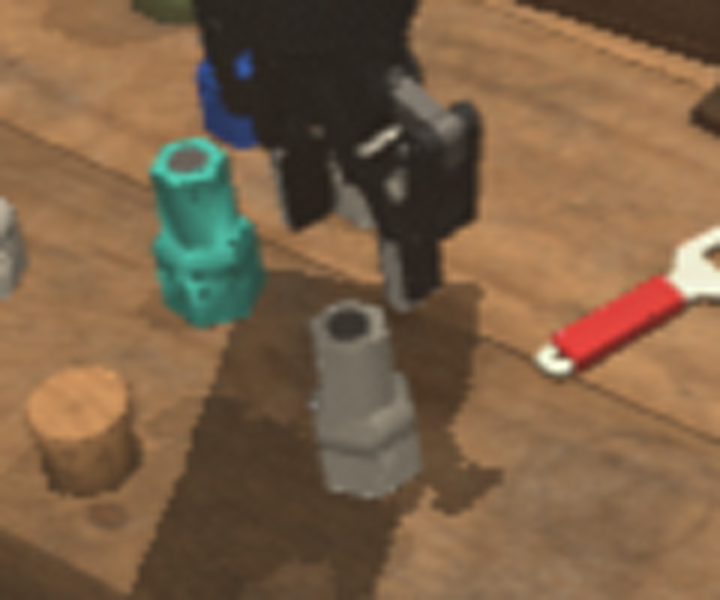

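>>> step_arm([
  [5,7,10,0,0.4,0],
  [0,0,15,0,0,0],
  [0,0,5,0,0,0],
])

```text
clock: 6.02
position: [0.4471, 0.1849, 0.0775]
ee_rot: [0.114, 0.994, 0.003, 0.002]
ft_force: [0.5, 0.1, 0.2]
grip_width: 0.643
```

```bash
python3 g.py .4452 .182 .042 77
```

```text
clk 6.03 pos [447.1 184.9  77.5] psi 76.9 F [0.49 0.09 0.15] w 54.9
turn(tool,deg) [ 0.41  0.2  -0.05] shift now-frame mm [ 1.29 -3.5  35.45] shift after turn [ 1.17 -3.25 35.48]
```

>>> step_arm([
  [1,-3,12,0.3,0.2,0],
  [0,0,12,0,0,0],
  [0,0,10,0,0,0],
  [0,0,2,0,0,0],
])

```text
clock: 6.52
position: [0.4449, 0.1817, 0.0382]
ee_rot: [0.114, 0.994, 0.0, -0.001]
ft_force: [0.0, -0.0, 0.2]
grip_width: 0.642
```

```bash
python3 g.py .4452 .182 .042 77;  python3 - <<'E'
from h import *
s=manip.camera("scene")
cv2.imwrite("pics/p4.png",cv2.resize(s[160:260,200:320],(720,600),interpolation=cv2.INTER_CUBIC))
E
```

```text
clk 6.53 pos [444.9 181.7  38.2] psi 76.9 F [ 0.01 -0.04  0.16] w 54.8
turn(tool,deg) [ 0.02 -0.07 -0.06] shift now-frame mm [-0.2   0.35 -3.81] shift after turn [-0.21  0.35 -3.81]
```

View pics/p4.png

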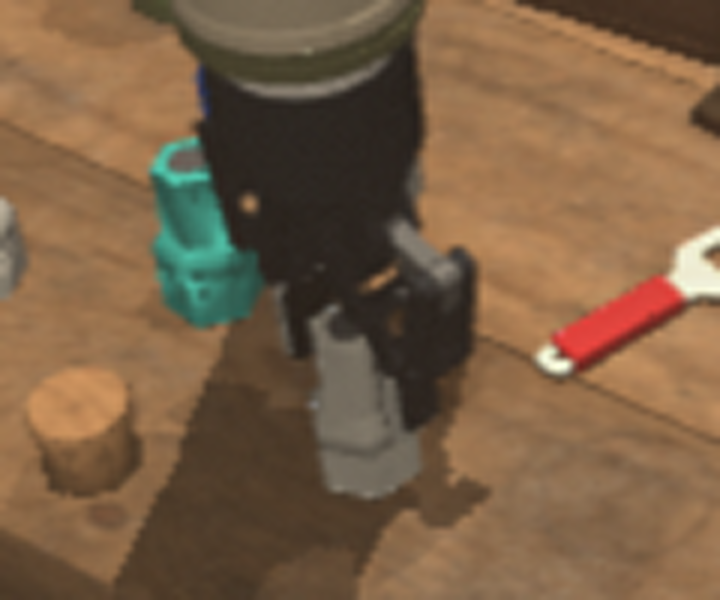

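>>> step_arm([
  [0,0,-3,0,0,0],
  [0,0,0,0,0,0],
  [0,0,0,0,0,0],
  [0,0,0,0,0,0],
], jaw=20, force=70)

```text
clock: 7.08
position: [0.4456, 0.182, 0.0426]
ee_rot: [0.114, 0.994, 0.001, 0.0]
ft_force: [-1.0, -0.2, -1.5]
grip_width: 0.315
```

```bash
python3 g.py .507 -.024 .16 60
```

```text
clk 7.08 pos [445.6 182.   42.6] psi 76.9 F [-1.   -0.2  -1.54] w 26.9
turn(tool,deg) [ 0.1  -0.01 16.94] shift now-frame mm [-106.37 -186.63 -117.76] shift after turn [-156.18 -147.74 -117.44]
```

>>> step_arm([
  [0,0,-20,0,0,0],
  [0,0,-40,0,0,0],
  [0,0,-45,0,0,8.5],
  [0,0,-13,0,0,8.4],
  [-40,-38,0,0,0,0],
  [-45,-42,0,0,0,0],
  [-40,-38,0,0,0,0],
  [-25,-25,0,0,0,0],
  [0,0,0,0,0,0],
])

```text
clock: 8.2
position: [0.5026, -0.0232, 0.1638]
ee_rot: [0.263, 0.965, 0.001, 0.0]
ft_force: [-0.3, 2.0, -2.2]
grip_width: 0.318
```

```bash
python3 g.py .507 -.024 .125 60
python3 - <<'E'
from h import *
s=manip.camera("scene");t=manip.camera("top")
a=cv2.resize(t[170:270,330:450],(480,400),interpolation=cv2.INTER_CUBIC);b=cv2.resize(s[170:290,300:420],(400,400),interpolation=cv2.INTER_CUBIC)
cv2.imwrite("pics/p5.png",cv2.resize(np.hstack([a,b]),(800,364)))
E
```

```text
clk 8.20 pos [502.6 -23.2 163.8] psi 59.5 F [-0.29  1.99 -2.18] w 27.2
turn(tool,deg) [ 0.06 -0.01 -0.45] shift now-frame mm [-4.15  1.52 38.84] shift after turn [-4.16  1.53 38.84]
```

View pics/p5.png

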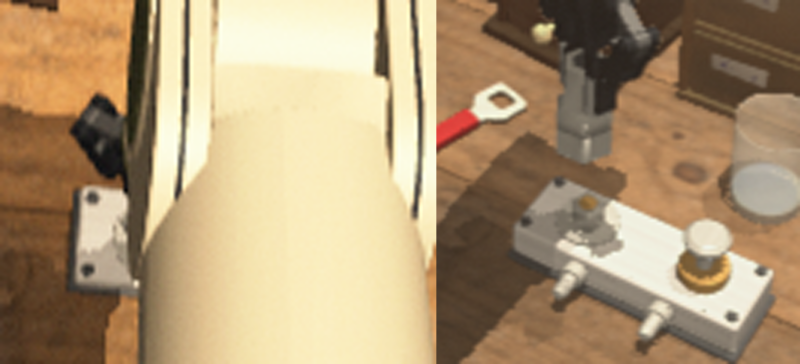

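>>> step_arm([
  [-4,2,20,0,0,-0.4],
  [0,0,20,0,0,0],
  [0,0,10,0,0,0],
  [0,0,0,0,0,0],
])

```text
clock: 8.8
position: [0.5065, -0.0143, 0.1124]
ee_rot: [0.253, 0.967, 0.002, -0.001]
ft_force: [-0.2, 0.5, -2.5]
grip_width: 0.313
```

```bash
python3 g.py .507 -.024 .100 60
python3 - <<'E'
from h import *
s=manip.camera("scene");cv2.imwrite("pics/s6.png",s)
o=manip.get_obs()["position"];X=np.array(o)-[0,0,.0426]
f=12;of=(320,190);a=cv2.resize(s[190:240+10,320:380],None,fx=f,fy=f,interpolation=cv2.INTER_CUBIC)
def hx(c,w,z,yaw,col):
    an=np.radians(yaw+30+60*np.arange(6));r=w/np.cos(np.pi/6)
    cv2.polylines(a,[np.int32([(proj("scene",np.array([c[0]+r*np.cos(q),c[1]+r*np.sin(q),z]))-of+.5)*f for q in an])],True,col,1)
hx(X,.019,X[2],0,(0,0,255));hx(X,.019,X[2]+.034,0,(0,0,255));hx((.507,-.0245),.012,.040,0,(255,0,0));hx((.507,-.0245),.012,.0525,0,(255,0,0))
cv2.imwrite("pics/p6.png",a)
E
```

```text
clk 8.80 pos [506.5 -14.3 112.4] psi 60.7 F [-0.15  0.46 -2.53] w 26.8
turn(tool,deg) [ 0.2  -0.14  0.66] shift now-frame mm [-5.25 -8.26 12.4 ] shift after turn [-5.31 -8.15 12.45]
```

View pics/p6.png

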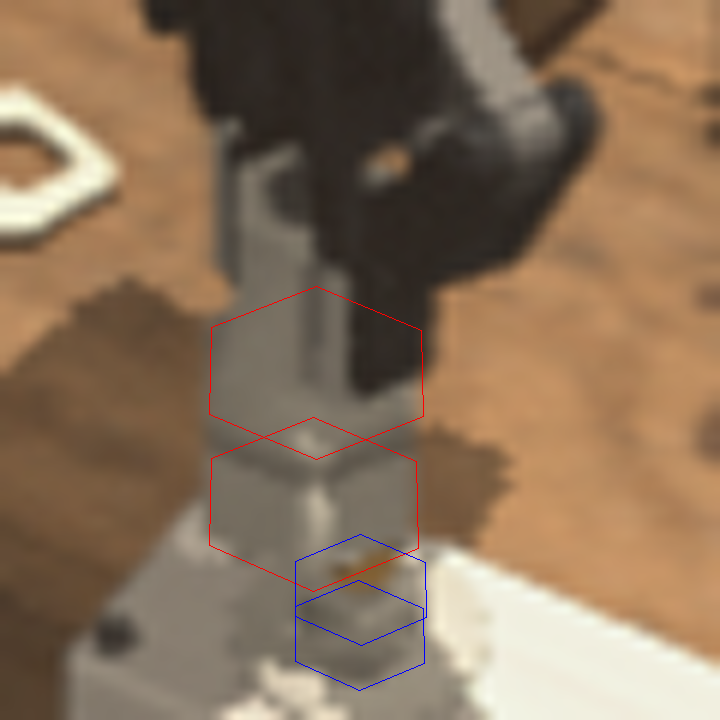

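>>> step_arm([
  [-5,-8,0,0.2,0,0.6],
  [0,0,3,0,0,0],
  [0,0,3,0,0,0],
  [0,0,0,0,0,0],
])

```text
clock: 9.35
position: [0.5082, -0.0243, 0.1081]
ee_rot: [0.259, 0.966, 0.001, 0.0]
ft_force: [-0.9, -0.2, -1.3]
grip_width: 0.318
```

```bash
cat > see.py <<'E'
import sys
from h import *
nm=sys.argv[1]; nx,ny=map(float,sys.argv[2:4]); off=float(sys.argv[4])
s=manip.camera("scene");cv2.imwrite(f"pics/{nm}raw.png",s)
o=manip.get_obs()["position"];X=np.array(o)-[0,0,off]
f=12;of=(320,190);a=cv2.resize(s[200-10:260-10,320:380],None,fx=f,fy=f,interpolation=cv2.INTER_CUBIC)
a=np.clip(a*1.4,0,255).astype('u1')
def hx(c,w,z,yaw,col):
    an=np.radians(yaw+30+60*np.arange(6));r=w/np.cos(np.pi/6)
    cv2.polylines(a,[np.int32([(proj("scene",np.array([c[0]+r*np.cos(q),c[1]+r*np.sin(q),z]))-of+.5)*f for q in an])],True,col,1)
hx(X,.019,X[2],0,(0,0,255));hx(X,.019,X[2]+.034,0,(0,0,255));hx((nx,ny),.012,.040,0,(255,0,0))
P=[(proj("scene",np.array([nx+.024*np.cos(q),ny+.024*np.sin(q),.040]))-of+.5)*f for q in np.linspace(0,6.28,40)]
cv2.polylines(a,[np.int32(P)],True,(0,160,0),1)
cv2.imwrite(f"pics/{nm}.png",a)
E
python3 g.py .507 -.024 .100 60; python3 see.py p7 .507 -.0245 .0426
```

```text
clk 9.35 pos [508.2 -24.3 108.1] psi 60.0 F [-0.94 -0.2  -1.35] w 27.2
turn(tool,deg) [0.12 0.   0.01] shift now-frame mm [ 1.19 -0.32  8.07] shift after turn [ 1.19 -0.31  8.07]
```

View pics/p7.png

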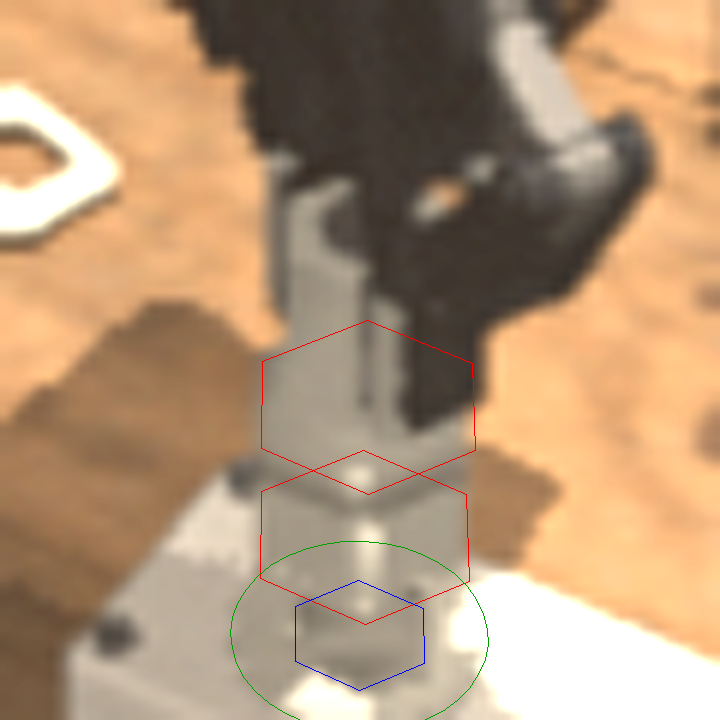

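>>> step_arm([
  [1,0,4,0.1,0,0],
  [0,0,3,0,0,0],
  [0,0,3,0,0,0],
  [0,0,2,0,0,0],
  [0,0,2,0,0,0],
])

```text
clock: 10.02
position: [0.5083, -0.0237, 0.0974]
ee_rot: [0.259, 0.966, 0.001, 0.0]
ft_force: [-13.6, -0.2, 31.9]
grip_width: 0.315
```

```bash
python3 g.py .507 -.0245 .0826 60; python3 see.py p8 .507 -.0245 .0426
```

```text
clk 10.03 pos [508.3 -23.7  97.4] psi 60.0 F [-13.64  -0.18  31.89] w 26.9
turn(tool,deg) [ 0.14 -0.   -0.01] shift now-frame mm [ 0.7  -1.36 14.77] shift after turn [ 0.7  -1.32 14.77]
```

View pics/p8.png

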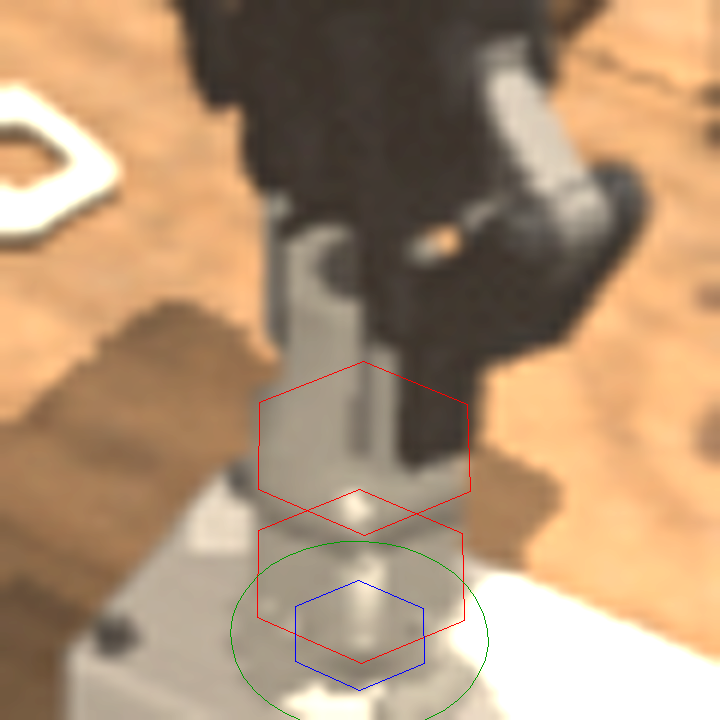

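>>> step_arm([
  [1.7,-1,0.5,0,0,0],
  [0,0,1,0,0,0],
])

```text
clock: 10.32
position: [0.5074, -0.0237, 0.0978]
ee_rot: [0.259, 0.966, 0.002, 0.001]
ft_force: [-5.1, -0.6, 11.5]
grip_width: 0.312
```

```bash
python3 g.py .507 -.0245 .0826 60
```

```text
clk 10.32 pos [507.4 -23.7  97.8] psi 60.0 F [-5.09 -0.65 11.48] w 26.6
turn(tool,deg) [ 0.28  0.09 -0.02] shift now-frame mm [ 0.01 -0.99 15.21] shift after turn [-0.01 -0.92 15.22]
```

>>> step_arm([
  [2.6,-1.5,1,0,0,0],
  [1,-0.5,1.5,0,0,0],
])

```text
clock: 10.58
position: [0.5064, -0.0237, 0.0977]
ee_rot: [0.259, 0.966, 0.003, 0.004]
ft_force: [-4.1, -1.0, 17.1]
grip_width: 0.316
```

```bash
python3 g.py .507 -.0245 .0826 60
```

```text
clk 10.57 pos [506.4 -23.7  97.7] psi 60.0 F [-4.06 -0.97 17.05] w 27.0
turn(tool,deg) [ 0.49  0.4  -0.02] shift now-frame mm [-0.82 -0.52 15.1 ] shift after turn [-0.92 -0.39 15.09]
```

>>> step_arm([
  [0,0,-1,0.4,0.4,0],
  [2.6,-1.5,0.5,0,0,0],
  [1.7,-1,1,0,0,0],
])

```text
clock: 10.95
position: [0.5036, -0.0236, 0.098]
ee_rot: [0.259, 0.966, 0.001, 0.003]
ft_force: [6.5, -0.1, 6.9]
grip_width: 0.315
```

```bash
python3 g.py .507 -.0245 .0826 60
```

```text
clk 10.95 pos [503.6 -23.6  98. ] psi 60.0 F [ 6.53 -0.14  6.89] w 26.9
turn(tool,deg) [ 0.23  0.24 -0.01] shift now-frame mm [-3.36  0.91 15.45] shift after turn [-3.42  0.97 15.43]
```

>>> step_arm([
  [-1.7,1,0,0.2,0.2,0],
  [0,0,1,0,0,0],
  [0,0,1.5,0,0,0],
])

```text
clock: 11.32
position: [0.5054, -0.0238, 0.0978]
ee_rot: [0.259, 0.966, 0.001, -0.0]
ft_force: [-8.8, 0.5, 27.2]
grip_width: 0.322
```

```bash
python3 g.py .5055 -.0245 .0826 60
```

```text
clk 11.32 pos [505.4 -23.8  97.8] psi 60.0 F [-8.8   0.49 27.23] w 27.5
turn(tool,deg) [ 0.06 -0.04 -0.03] shift now-frame mm [-0.45 -0.62 15.18] shift after turn [-0.44 -0.61 15.18]
```

>>> step_arm([
  [-1.2,-2.2,-0.6,0,0,0],
  [-0.6,-1,1,0,0,0],
  [0,0,1,0,0,0],
])

```text
clock: 11.7
position: [0.5053, -0.0267, 0.0978]
ee_rot: [0.259, 0.966, 0.002, -0.001]
ft_force: [-6.5, -0.4, 21.5]
grip_width: 0.318
```

```bash
python3 g.py .5055 -.0245 .0826 60
```

```text
clk 11.70 pos [505.3 -26.7  97.8] psi 60.0 F [-6.54 -0.37 21.5 ] w 27.2
turn(tool,deg) [ 0.14 -0.15 -0.01] shift now-frame mm [ 0.86  1.95 15.25] shift after turn [ 0.89  1.99 15.24]
```

>>> step_arm([
  [2.2,4.0,-0.6,0,0,0],
  [1.2,2,1,0,0,0],
  [0,0,1,0,0,0],
])

```text
clock: 12.08
position: [0.5055, -0.0227, 0.0979]
ee_rot: [0.26, 0.966, 0.0, -0.001]
ft_force: [-7.5, 1.0, 21.6]
grip_width: 0.318
```

```bash
python3 g.py .5055 -.0245 .0826 60
```

```text
clk 12.07 pos [505.5 -22.7  97.9] psi 59.8 F [-7.53  1.05 21.6 ] w 27.2
turn(tool,deg) [ 0.   -0.07 -0.16] shift now-frame mm [-0.93 -1.52 15.3 ] shift after turn [-0.91 -1.52 15.3 ]
```

>>> step_arm([
  [0,0,-25,0,0,0],
  [0,0,-40,0,0,0],
  [40,38,0,0,0,0],
  [45,42,0,0,0,0],
  [40,42,0,0,0,0],
  [28,26,0,0,0,0],
  [0,0,30,0,0,0],
  [0,0,30,0,0,0],
  [0,0,15,0,0,0],
  [0,0,0,0,0,0],
])

```text
clock: 13.32
position: [0.4394, 0.189, 0.0821]
ee_rot: [0.259, 0.966, -0.003, -0.006]
ft_force: [-0.2, -0.2, -1.5]
grip_width: 0.314
```

```bash
python3 g.py .445 .182 .0426 60
```

```text
clk 13.32 pos [439.4 189.   82.1] psi 59.9 F [-0.17 -0.19 -1.48] w 26.8
turn(tool,deg) [-0.49 -0.53 -0.07] shift now-frame mm [-8.72 -2.96 39.45] shift after turn [-8.35 -3.32 39.5 ]
```

>>> step_arm([
  [-4,0,10,-0.5,-0.5,0],
  [0,0,12,0,0,0],
  [0,0,8,0,0,0],
  [0,0,4,0,0,0],
  [0,0,0,0,0,0],
])

```text
clock: 13.95
position: [0.4444, 0.187, 0.0475]
ee_rot: [0.26, 0.966, 0.001, 0.001]
ft_force: [0.4, -0.2, -2.3]
grip_width: 0.312
```

```bash
python3 g.py .445 .182 .0420 60
```

```text
clk 13.95 pos [444.4 187.   47.5] psi 59.9 F [ 0.43 -0.24 -2.32] w 26.7
turn(tool,deg) [ 0.18  0.07 -0.14] shift now-frame mm [-3.04 -4.03  5.52] shift after turn [-3.03 -4.02  5.53]
```

>>> step_arm([
  [0,0,4,0.1,0.1,0],
  [0,0,1.5,0,0,0],
  [0,0,1,0,0,0],
  [0,0,0.6,0,0,0],
])

```text
clock: 14.45
position: [0.4448, 0.1873, 0.0423]
ee_rot: [0.26, 0.966, 0.001, -0.0]
ft_force: [-3.3, -1.5, 5.5]
grip_width: 0.31
```

```bash
python3 g.py .445 .182 .0420 60
```

```text
clk 14.45 pos [444.8 187.3  42.3] psi 59.9 F [-3.34 -1.47  5.53] w 26.5
turn(tool,deg) [ 0.12 -0.07 -0.15] shift now-frame mm [-2.79 -4.48  0.28] shift after turn [-2.78 -4.49  0.29]
```

>>> step_arm([
  [0,0,0,0,0,0],
  [0,0,0,0,0,0],
  [0,0,-20,0,0,0],
  [0,0,-40,0,0,0],
  [0,0,-50,0,0,7],
  [0,0,-10,0,0,0],
], jaw=55)

```text
clock: 15.2
position: [0.445, 0.1871, 0.1655]
ee_rot: [0.32, 0.947, 0.001, -0.0]
ft_force: [0.4, -0.8, -0.5]
grip_width: 0.644
```

```bash
python3 g.py .5727 .2784 .15 53
python3 - <<'E'
from h import *
s=manip.camera("scene")
cv2.imwrite("pics/p9.png",cv2.resize(s[150:270,180:320],(700,600),interpolation=cv2.INTER_CUBIC))
E
```

```text
clk 15.20 pos [445.  187.1 165.5] psi 52.6 F [ 0.39 -0.84 -0.52] w 55.0
turn(tool,deg) [ 0.11 -0.05 -0.35] shift now-frame mm [-46.08 150.04  15.77] shift after turn [-46.99 149.79  15.51]
```

View pics/p9.png

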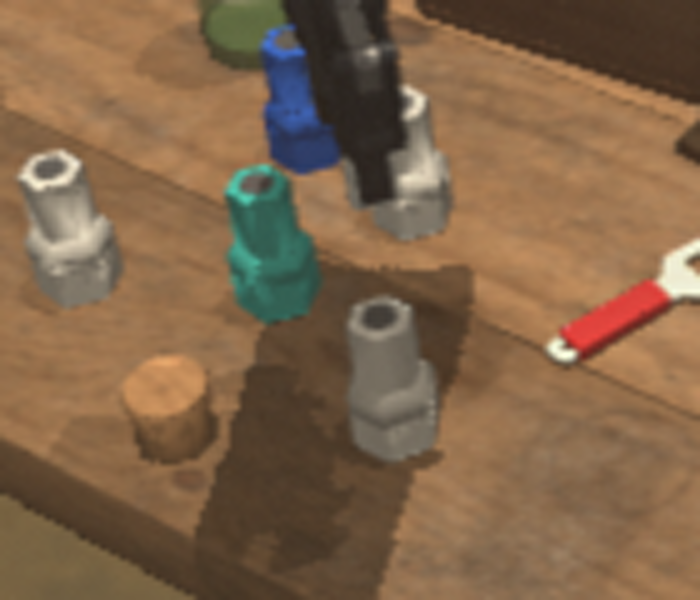

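>>> step_arm([
  [-16,50,0,0,0,0],
  [-16,50,0,0,0,0],
  [-12,40,0,0,0,0],
  [-3,10,15,0,0,0],
  [0,0,15,0,0,0],
  [0,0,20,0,0,0],
  [0,0,0,0,0,0],
])

```text
clock: 16.12
position: [0.5718, 0.2784, 0.1032]
ee_rot: [0.316, 0.949, -0.003, -0.004]
ft_force: [0.3, -0.1, 0.1]
grip_width: 0.648
```

```bash
python3 g.py .5727 .2784 .0425 53
```

```text
clk 16.12 pos [571.8 278.4 103.2] psi 53.2 F [ 0.27 -0.05  0.1 ] w 55.3
turn(tool,deg) [-0.5  -0.35  0.15] shift now-frame mm [-1.06  1.03 60.66] shift after turn [-0.69  0.5  60.68]
```

>>> step_arm([
  [-1,1,10,-0.5,-0.3,0],
  [0,0,15,0,0,0],
  [0,0,15,0,0,0],
  [0,0,12,0,0,0],
  [0,0,4,0,0,0],
  [0,0,0,0,0,0],
])

```text
clock: 16.88
position: [0.5731, 0.2783, 0.0443]
ee_rot: [0.316, 0.949, 0.001, 0.0]
ft_force: [-0.5, -0.0, 0.1]
grip_width: 0.643
```

```bash
python3 g.py .5727 .2784 .0425 53
python3 - <<'E'
from h import *
s=manip.camera("scene")
cv2.imwrite("pics/p10.png",cv2.resize(s[120:240,200:320],(600,600),interpolation=cv2.INTER_CUBIC))
E
```

```text
clk 16.88 pos [573.1 278.3  44.3] psi 53.1 F [-0.5  -0.    0.15] w 54.9
turn(tool,deg) [ 0.1  -0.02  0.15] shift now-frame mm [ 0.43 -0.15  1.79] shift after turn [ 0.43 -0.15  1.79]
```

View pics/p10.png

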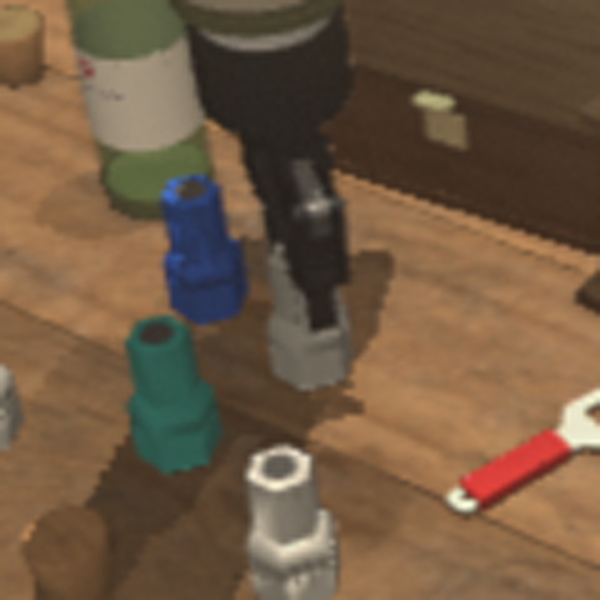

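>>> step_arm([
  [0,0,0,0,0,0],
  [0,0,0,0,0,0],
  [0,0,0,0,0,0],
  [0,0,0,0,0,0],
], jaw=20, force=70)

```text
clock: 17.42
position: [0.5737, 0.2785, 0.0454]
ee_rot: [0.316, 0.949, 0.002, 0.001]
ft_force: [-0.9, -0.4, -1.9]
grip_width: 0.315
```

```bash
python3 g.py .5055 -.0245 .16 60
```

```text
clk 17.43 pos [573.7 278.5  45.4] psi 53.1 F [-0.88 -0.41 -1.94] w 26.9
turn(tool,deg) [ 0.19  0.03 -6.85] shift now-frame mm [-127.21 -282.98 -115.46] shift after turn [ -92.44 -296.51 -114.58]
```

>>> step_arm([
  [0,0,-20,0,0,0],
  [0,0,-45,0,0,0],
  [0,0,-45,0,0,-6.9],
  [15,-45,-5,0,0,0],
  [5,-50,0,0,0,0],
  [-25,-50,0,0,0,0],
  [-25,-50,0,0,0,0],
  [-25,-45,0,0,0,0],
  [-22,-35,0,0,0,0],
  [-10,-15,0,0,0,0],
  [0,0,0,0,0,0],
])

```text
clock: 18.8
position: [0.5055, -0.0255, 0.1776]
ee_rot: [0.257, 0.966, 0.008, 0.007]
ft_force: [1.2, 1.3, -1.3]
grip_width: 0.315
```

```bash
python3 g.py .5055 -.0245 .11 60
```

```text
clk 18.80 pos [505.5 -25.5 177.6] psi 60.2 F [ 1.23  1.28 -1.32] w 26.9
turn(tool,deg) [1.06 0.53 0.16] shift now-frame mm [ 1.1  -0.35 67.58] shift after turn [ 0.47  0.89 67.58]
```

>>> step_arm([
  [0,0,25,1,0.5,0.2],
  [0,0,25,0,0,0],
  [0,0,10,0,0,0],
  [0,0,0,0,0,0],
])

```text
clock: 19.3
position: [0.5075, -0.0206, 0.1195]
ee_rot: [0.257, 0.966, 0.002, 0.002]
ft_force: [0.5, -0.0, -2.1]
grip_width: 0.314
```

```bash
python3 g.py .5055 -.0245 .11 60
```

```text
clk 19.30 pos [507.5 -20.6 119.5] psi 60.2 F [ 0.47 -0.03 -2.13] w 26.8
turn(tool,deg) [0.3  0.14 0.18] shift now-frame mm [-0.15 -4.38  9.45] shift after turn [-0.19 -4.34  9.47]
```

>>> step_arm([
  [0,-4,6,0.3,0.1,0.2],
  [0,0,4,0,0,0],
  [0,0,3,0,0,0],
  [0,0,3,0,0,0],
  [0,0,2,0,0,0],
])

```text
clock: 19.92
position: [0.5067, -0.0238, 0.1025]
ee_rot: [0.259, 0.966, 0.001, 0.002]
ft_force: [-0.3, 0.2, -1.8]
grip_width: 0.313
```

```bash
python3 g.py .5055 -.0245 .0854 60
```

```text
clk 19.93 pos [506.7 -23.8 102.5] psi 60.0 F [-0.29  0.18 -1.79] w 26.7
turn(tool,deg) [ 0.11  0.16 -0.01] shift now-frame mm [ 0.74 -1.29 17.1 ] shift after turn [ 0.69 -1.25 17.11]
```

>>> step_arm([
  [0.7,-1.2,2,0.1,0.1,0],
  [0,0,2,0,0,0],
  [0,0,2,0,0,0],
  [0,0,1.5,0,0,0],
])

```text
clock: 20.42
position: [0.5064, -0.0245, 0.0951]
ee_rot: [0.259, 0.966, 0.0, 0.002]
ft_force: [1.5, -0.0, -1.5]
grip_width: 0.318
```

```bash
python3 g.py .5055 -.0245 .0854 60
```

```text
clk 20.43 pos [506.4 -24.5  95.1] psi 60.0 F [ 1.5  -0.03 -1.53] w 27.2
turn(tool,deg) [ 0.08  0.16 -0.02] shift now-frame mm [ 0.87 -0.46  9.71] shift after turn [ 0.84 -0.44  9.71]
```

>>> step_arm([
  [0,0,2.5,0,0.1,0],
  [0,0,2.5,0,0,0],
  [0,0,2,0,0,0],
  [0,0,2,0,0,0],
  [0,0,1.5,0,0,0],
])

```text
clock: 21.05
position: [0.5071, -0.0247, 0.085]
ee_rot: [0.259, 0.966, 0.001, 0.001]
ft_force: [-7.9, -1.0, 25.8]
grip_width: 0.314
```

```bash
python3 g.py .5055 -.0245 .0854 60
```

```text
clk 21.05 pos [507.1 -24.7  85. ] psi 60.0 F [-7.88 -0.99 25.82] w 26.8
turn(tool,deg) [ 0.11  0.09 -0.04] shift now-frame mm [ 1.45 -0.6  -0.44] shift after turn [ 1.45 -0.6  -0.44]
```

>>> step_arm([
  [0,0,0.3,0,0,0],
  [0,0,0.3,0,0,0],
  [0,0,0.3,0,0,0],
])

```text
clock: 21.42
position: [0.5069, -0.0247, 0.0851]
ee_rot: [0.259, 0.966, 0.001, 0.001]
ft_force: [-1.8, -0.2, 6.3]
grip_width: 0.316
```

```bash
python3 g.py .5055 -.0245 .0854 60; python3 see.py p11 .507 -.0245 .0454
python3 - <<'E'
import cv2; s=cv2.imread("pics/p11raw.png"); cv2.imwrite("pics/p12.png",cv2.resize(s[120:300,160:480],(800,450),interpolation=cv2.INTER_CUBIC))
E
```

```text
clk 21.43 pos [506.9 -24.7  85.1] psi 59.9 F [-1.8  -0.17  6.25] w 27.0
turn(tool,deg) [ 0.15  0.03 -0.05] shift now-frame mm [ 1.28 -0.53 -0.33] shift after turn [ 1.28 -0.53 -0.32]
```

View pics/p11.png

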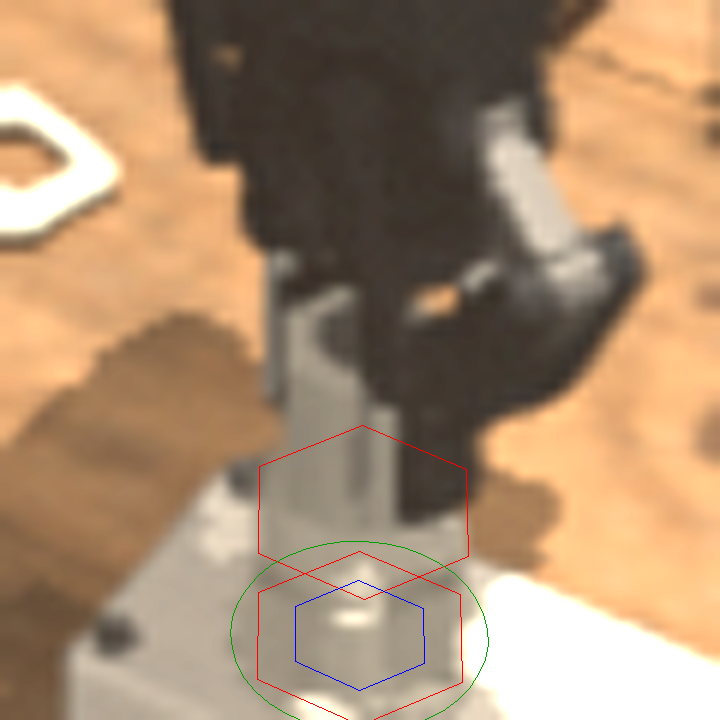

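View pics/p12.png

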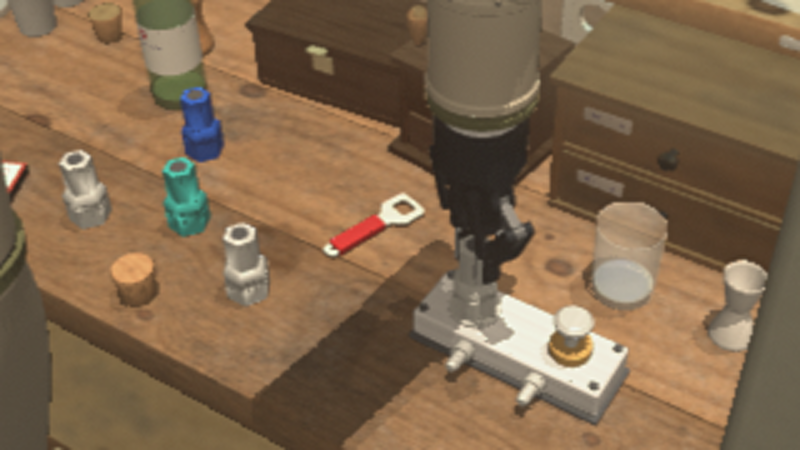

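The socket is seated on the flange around the nut. The other two sockets stand upright, and the bystanders are where they were.

```bash
python3 -c "
from workcell import manip
print(manip.hand_in())"
```

```text
the job is handed in; nothing more can be done
None
```

The job is done and handed in at about 21.5 s; the hand-in gave no verdict.

- **Plunger:** I pressed it about 10 mm to its stop, with 47 N at the peak, and held it there for about 0.4 s before letting it spring back.
- **Socket that did not fit:** The front socket stopped about 15 mm above the flange and slid flat at that height over about 4 mm each way, so it was too narrow. I stood it back upright on the bar.
- **Socket that fits:** The back socket went fully over the nut onto the flange. The hand is within 0.3 mm of the computed seated height and tilted about 0.2°. The resting push was 6 N and the jaws are still closed on the head at 27 mm (set grip force 70 N).
- **Rest of the scene:** The third socket was never needed or touched. In the last picture the two loose sockets stand upright and the bung, opener, jigger and tumbler look unmoved.

**Disagreement:** The two cameras differed by up to about 5 mm in absolute position, which I averaged. The last camera overlay matched the socket only to about 1–2 pixels. That it is seated rests mainly on the measured height and contact force.

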